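# Load a balance through its sliding guard door

### The job

Weigh the objective can: slide the clear guard door on top of the balance fully open, stand the can gently and upright on the middle of the weighing pan and let go of it, then slide the door fully shut over it. Do not shove the pan down hard, and leave the glue bottle and the flat tin where they are.

Things in the scene. Friction and masses are not known exactly. Their poses are not given: they have to be found in the camera images.
- balance: Fixed laboratory balance, 184 x 372 mm; origin: centre of its footprint on the table, x away from its display side, y along its length, z up. At -y the weighing chamber, walls 105 mm high, open on top: inside y = -180 to 0 mm, 152 mm wide along x between the door tracks, which run along both long sides up to 123 mm high. At +y the white housing, over which the open door rides.
- door (a joint): Clear guard door with blue frame, 166 x 176 mm, sliding level in tracks on top of the balance. Value in m: 0 fully shut over the chamber, growing along the balance's +y as it opens, to 0.175 at its stop (fully open, over the housing). May start ajar (up to 0.06). Stays where it is left; 2 to 3 N move it.
- door_grip (a point): Grip point on the blue upright handle fin at the middle of the door; moves with it, axes as the balance's. The fin is 14 mm thick along the balance's y (sliding direction) and 60 mm long along x; the point lies 12 mm below the fin's top and 23 mm above the flat foot plate (76 x 30 mm) on the door.
- pan_top (a point): Centre of the upper face of the round steel weighing pan, 90 mm in diameter, 36 mm above the table, in the middle of the chamber at balance y = -90 mm; axes as the balance's.
- pan (a joint): Dip of the sprung weighing pan in m: 0 unloaded, grows downward, 2.5 N per mm, overload stop at 0.008.
- can_center (a point): Centre, half-way up (32 mm above the underside), of the objective can: standing round screw can, beige with a wide black lid (from 40 to 64 mm up), 64 mm high, lid 53 mm and body 50 mm in diameter, 0.08 to 0.17 kg, loose; z up along the can. Can, glue bottle and tin stand on the table right of the balance, in any order of places.
- glue_center (a point): Half-way up (38 mm) the glue bottle: white dropper bottle with red nozzle, 29 mm in diameter, 76 mm high, standing loose; bystander.
- tin_center (a point): Centre of a flat grey-green tin box, 57 x 87 mm, 23 mm high (long side along its y), lying loose; bystander.
Not all that is in view belongs to the job. Of the things like the part that bears can_center, leave any that is green, purple or red; of the rest the larger one is meant.

How it is judged:
On the way, in this order (a step that is already met when the one before it is completed fails the run):
1. the door is fully open (within 10 mm of its stop) (value of joint door above 0.165 m), for 0.2 s.
2. the can stands upright on the middle of the pan and is let go (horizontal distance between can_center and pan_top below 0.015 m and angle between can_center's own z axis and vertical below 0.1 rad and z of can_center in the frame of pan_top between 0.028 and 0.036 m and contact force between the fingers and anything else below 0.1 N), for 0.2 s.
At the end, for the whole second after the job is handed in: The door is fully shut (within 4 mm) and at rest, and the can stands upright (within 0.1 rad) and still on the pan, its centre within 15 mm of the pan's centre (horizontal distance between can_center and pan_top below 0.015 m and angle between can_center's own z axis and vertical below 0.1 rad and z of can_center in the frame of pan_top between 0.028 and 0.036 m and value of joint door below 0.004 m and velocity of joint door between -0.01 and 0.01 m/s and velocity of joint pan between -0.01 and 0.01 m/s); the robot touches nothing.
It fails at once if the weighing pan is pressed or struck down by more than 6 mm (about 15 N) (value of joint pan above 0.006 m).
It fails at once if the glue bottle is moved by more than 30 mm or knocked over (distance of glue_center from where it was at the start of the episode above 0.03 m or angle between glue_center's own z axis and vertical above 0.5 rad).
It fails at once if the tin box is moved by more than 30 mm (distance of tin_center from where it was at the start of the episode above 0.03 m).
It also fails if it takes over 64 s, if anything falls off the work surface, if the arm or the gripper's body presses on something with over 40 N, if the wrist force passes 120 N, or if a joint passes its speed limit or range.

### The arm

A 6-joint arm with a two-finger parallel gripper is mounted at the origin on a cart in front of the work surface, level with it; the furniture and walls round the work are solid. World frame = base frame: x ahead of the robot, y to its left, z up, the work surface at z = 0. Lengths are in m, angles in rad, forces in N, time in s.
With the tool pointing down it reaches from about 0.35 to 0.85 m from the base axis. Payload 8.1 kg.
Tool frame: the origin (TCP) lies between the finger pads; the fingertips stand 8 mm ahead of it and the grasp point (between the pads) lies 11 mm behind it (robot.tip_reach is the y of the fingertips in the tool frame, in m); y points along the fingers, z is the direction in which the jaws open and shut, and the axes are right-handed (so a half turn about y gives the same grasp; the last joint's range is limited). The gripper opens to 93 mm and grips with 3 to 60 N. Pads are 15 mm wide; open, the fingers measure 128 mm over their backs; the gripper's body (75 mm by 188 mm) begins 65 mm behind the grasp point.
Start: joints at [1.091, 0.13, 1.488, -0, 1.523, -0.085], TCP at [0.231, 0.554, 0.227] pointing down, gripper open.
Joint ranges: [-2.96, 2.96], [-0.89, 2.26], [0.02, 2.5], [-1.34, 4.48], [0, 2.73], [-2.66, 2.66]. Speed limits (rad/s): [2.39, 2.39, 2.79, 3.14, 3.14, 3.14].

### API

Orientations are given as a rotation vector (axis times angle).
In Python, from plant import robot gives the robot as it stands.
- The arm moves only by the tool carry_out, never from a script. Its argument "increments" is a list of rows, each an object with "linear": the shift along the tool's x, y, z in m, a list of three; "yaw": the turn about the tool's y in rad. A call has 1 to 5 rows; each row is the pose to reach, as a shift and turn from the pose measured when the call began, along the tool's axes at that moment; what a row does not reach only later rows make up. A row lasts 1/8 s, in which the tool goes at most 62.5 mm and 10.7 degrees, less where a joint would pass 70% of its speed; a pose out of reach is approached as far as the arm can. A call with a gripper value outside its range is refused whole. "gripper" is the opening, from 0 (shut) to 1 (fully open), set as the call begins (left out, the last holds). The fingers move at their own pace and stop on an object; "newtons" is the grip in N (left out, the last holds). Time passes only in rows, so rows that repeat a pose let the fingers close. It gives the time, the measured TCP pose, the force and the opening at its end, in the units of the state.
- robot.read_state(): the state, without advancing time (a new reading comes with each control period).
- robot.read_camera(name): name is "side" or "top" or "wrist"; returns the picture (384x512x3 uint8, blue, green, red); there is no depth.
- robot.camera_params(name): a dict with "fov_y" (degrees; the focal length in pixels is half the picture's height over the tangent of half this angle, whatever the lens; pixels are square), "cx", "cy" (the principal point, pixels), "R" (3x3) and "t" (3): a world point X has camera coordinates R X + t. Camera axes: x right, y down, z forward; pixel columns grow to the right and rows downward; lengths in m; the calibration is good to about 2 mm. A picture is of the moment at which its call begins: read the wrist's pose just before it. camera_params takes no time and is no camera call; for the wrist camera it gives the pose at the moment of the call.
- robot.close_job(): hands the job in, once; it reports no verdict.
The state is a dict: "t": time; "q": joint angles; "dq": joint speeds; "joint_torque": joint torques, N m; "tool_pos": TCP position; "orientation": TCP orientation; "force": force on the tool from outside, world axes, zero at the start; "wrist_torque": the same for the moment, N m; "opening": finger opening in m.
Only numpy, scipy, OpenCV 4.12 (cv2) and the standard library are available. Lean on these libraries where they do the work, as an engineer would, in place of code of your own. Each camera call takes 0.05 s, during which the arm holds its last target.

## Working session

There is one attempt and no reset: what is moved stays moved. The work goes in short steps, Python scripts to look and compute and a tool call to move; the robot and the scene stay as the last step left them, time stands still between calls to the robot, and variables do not carry over. Pictures are saved under pics/ and viewed, and the job is handed in when it is done.

Besides the shell and the picture viewer there is one more tool, called after "Call:" as name([rows], argument=value, ...), one row to a line, values as JSON. carry_out: Moves the arm, as the interface text tells. Its arguments: {"type":"object","properties":{"increments":{"type":"array","items":{"type":"object","properties":{"linear":{"type":"array","items":{"type":"number"}},"yaw":{"type":"number"}}}},"gripper":{"type":"number"},"newtons":{"type":"number"}},"required":["increments"]}

```bash
mkdir -p pics; ls
python3 - <<'E'
from plant import robot
import cv2,numpy as np
s=robot.read_state();print(s)
for n in ("side","top","wrist"):
    p=robot.camera_params(n);print(n,p)
    cv2.imwrite(f"pics/{n}0.png",robot.read_camera(n))
E
```

```text
pics
{'t': 0.0, 'q': array([ 1.09062904e+00,  1.31168802e-01,  1.48925799e+00, -2.96936947e-06,
        1.52297861e+00, -8.53935586e-02]), 'dq': array([-0.00042519,  0.0006735 , -0.0006657 ,  0.00023112,  0.00036889,
       -0.00204494]), 'joint_torque': array([-2.68319181e-04, -5.59826124e+01, -4.91785347e+01,  7.66675291e-02,
        3.48923996e-02, -1.87424198e-04]), 'tool_pos': array([0.23048559, 0.55337821, 0.22559455]), 'orientation': array([-1.55026656,  0.31016132, -0.30936687]), 'force': array([0.10919787, 0.03651706, 0.10564464]), 'wrist_torque': array([-0.07680582, -0.05833566, -0.03114334]), 'opening': 0.09280241272366141}
side {'fov_y': 51.781386121489675, 'cx': 257.4203469966393, 'cy': 188.09777297492084, 'R': array([[-0.82435328, -0.56604293,  0.00608877],
       [-0.23643488,  0.33451773, -0.91224801],
       [ 0.51433474, -0.75345424, -0.40959308]]), 't': array([0.29338129, 0.26762376, 0.75467528])}
top {'fov_y': 52.95126418675435, 'cx': 252.24079354480702, 'cy': 185.22203839652968, 'R': array([[ 0.01378437, -0.99974326,  0.01798365],
       [-0.98670404, -0.01651305, -0.16168631],
       [ 0.16194177, -0.0155158 , -0.98667833]]), 't': array([-0.19417009,  0.47598456,  1.39391692])}
wrist {'fov_y': 63.25844833561964, 'cx': 259.092136913845, 'cy': 184.81934241248823, 'R': array([[ 0.38420667,  0.92324575, -0.00158608],
       [ 0.88598561, -0.36821673,  0.28186157],
       [ 0.25964348, -0.10969834, -0.95945377]]), 't': array([-0.59890127, -0.03299376,  0.39177136])}
```

View pics/side0.png

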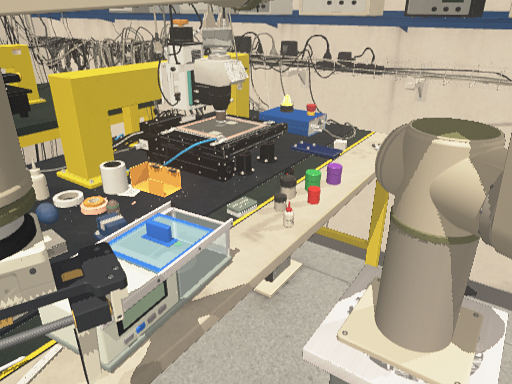

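View pics/top0.png

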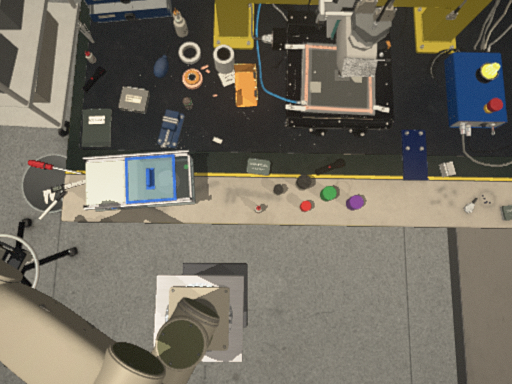

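View pics/wrist0.png

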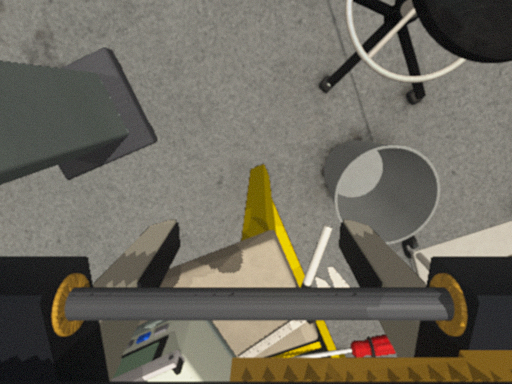

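The side view shows the balance at about (165,260), with the blue fin at (157,230). In the top view the fin is at (151,178). The candidate cans in the top view are black-lidded at (280,188) and (305,181), red at (307,206), green at (330,193) and purple at (356,202). I'll enlarge these to tell them apart.

Run:
```python
import cv2,numpy as np
t=cv2.imread("pics/top0.png");s=cv2.imread("pics/side0.png")
a=cv2.resize(t[140:225,70:380],None,fx=2.5,fy=2.5,interpolation=cv2.INTER_CUBIC)
b=cv2.resize(s[150:240,220:360],None,fx=4,fy=4,interpolation=cv2.INTER_CUBIC)
c=np.zeros((a.shape[0]+b.shape[0],800,3),np.uint8);c[:a.shape[0],:a.shape[1]]=a;c[a.shape[0]:,:b.shape[1]]=b
cv2.imwrite("pics/crop1.png",c)
cv2.imwrite("pics/crop2.png",cv2.resize(s[190:384,80:240],None,fx=3,fy=3,interpolation=cv2.INTER_CUBIC))
```

```text
(no output)
```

View pics/crop1.png

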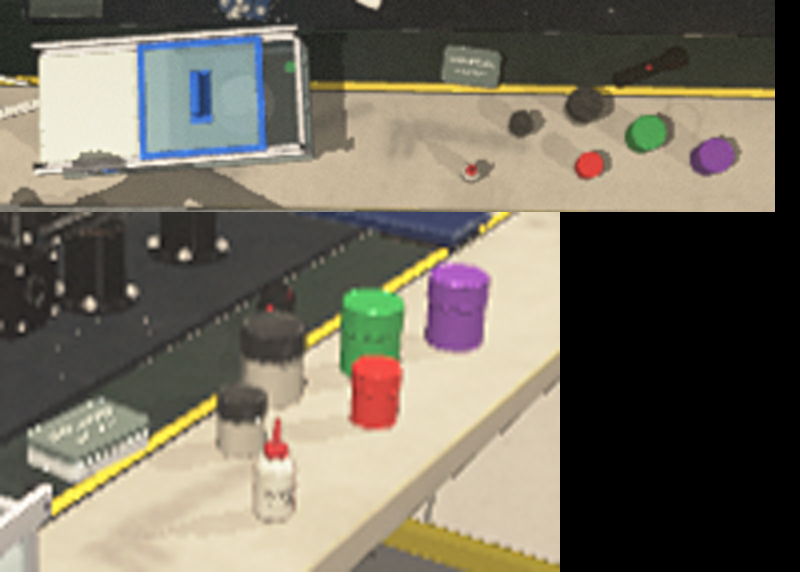

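View pics/crop2.png

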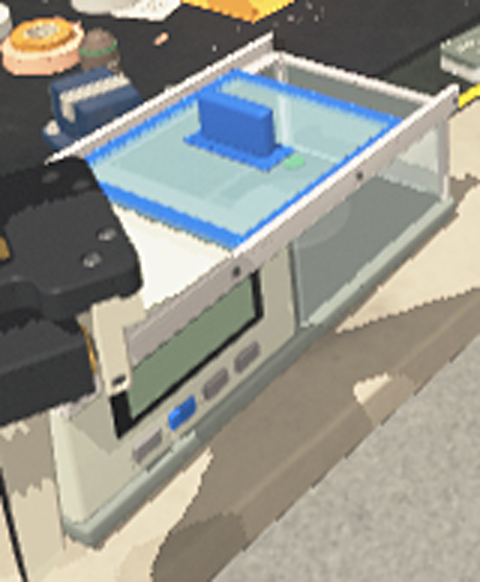

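The larger beige can with the black lid, at top (305,181) and side crop (272,360), is the target. The black-lidded one at (280,188) is smaller, and the red, green and purple ones are excluded. Next I'll measure the can and the fin.

```bash
cat > h.py <<'E'
import cv2,numpy as np
from plant import robot
from scipy.spatial.transform import Rotation as Ro
def K(p): 
    f=192/np.tan(np.radians(p['fov_y']/2)); return f
def ray(p,u,v):
    f=K(p);d=p['R'].T@np.array([(u-p['cx'])/f,(v-p['cy'])/f,1.]);return -p['R'].T@p['t'],d/np.linalg.norm(d)
def plane(p,u,v,z):
    o,d=ray(p,u,v);return o+d*(z-o[2])/d[2]
def tri(rs):
    A=np.zeros((3,3));b=np.zeros(3)
    for o,d in rs:
        M=np.eye(3)-np.outer(d,d);A+=M;b+=M@o
    x=np.linalg.solve(A,b);return x,[np.linalg.norm((np.eye(3)-np.outer(d,d))@(x-o)) for o,d in rs]
def proj(p,X):
    c=p['R']@np.asarray(X)+p['t'];return K(p)*c[:2]/c[2]+[p['cx'],p['cy']]
def blobs(m,amin=8):
    n,l,s,c=cv2.connectedComponentsWithStats(m.astype(np.uint8));return [(s[i].tolist(),c[i].round(1).tolist()) for i in range(1,n) if s[i][4]>=amin]
E
python3 - <<'E'
from h import *
t=cv2.imread("pics/top0.png");s=cv2.imread("pics/side0.png")
P=robot.camera_params("top");S=robot.camera_params("side")
h=cv2.cvtColor(t,cv2.COLOR_BGR2HSV)
for lo,hi in(((100,150,60),(125,255,255)),):
    m=cv2.inRange(h,lo,hi);m[:140]=0;m[215:]=0;m[:,200:]=0;m[:,:80]=0
    print("topblue",blobs(m>0))
    # outer rect
    c=np.argwhere(m)[:,::-1].astype(np.float32);r=cv2.minAreaRect(c);print(r, cv2.boxPoints(r))
    for q in cv2.boxPoints(r): print("door corner",plane(P,*q,.12).round(4))
hs=cv2.cvtColor(s,cv2.COLOR_BGR2HSV)
print("can top",plane(P,304.5,180.5,.064).round(3),"small",plane(P,279,188.5,.045))
print(K(P),K(S), -P['R'].T@P['t'])
for row in range(164,194,2): print(row,' '.join('%3d'%x for x in h[row,140:162,2]),'|',' '.join('%3d'%x for x in h[row,140:162,1]))
E
```

```text
topblue [([125, 155, 52, 49, 359], [151.3, 178.3]), ([146, 168, 9, 21, 143], [149.5, 178.4])]
((149.9613494873047, 178.7269287109375), (46.19229507446289, 50.18730926513672), 87.1375961303711) [[123.745636 156.9127  ]
 [173.87033  154.40648 ]
 [176.17706  200.54115 ]
 [126.05237  203.04738 ]]
door corner [0.5596 0.2697 0.12  ]
door corner [0.5719 0.0937 0.12  ]
door corner [0.4075 0.0781 0.12  ]
door corner [0.3959 0.2507 0.12  ]
can top [ 0.496 -0.378  0.064] small [ 0.46749442 -0.28622857  0.045     ]
385.5029234451742 395.57191047344264 [ 0.24659903 -0.16463255  1.45579969]
164 170 169 169 163 160 163 160 161 160 162 161 163 159 159 161 162 168 167 166 166 166 166 |  38  39  38  39  40  44  38  40  40  41  43  44  40  40  41  39  41  41  41  40  40  35
166 170 172 164 164 162 162 164 162 164 165 164 161 163 158 161 164 166 166 166 162 168 165 |  39  34  37  39  39  38  39  41  40  40  34  40  41  39  40  42  38  40  38  38  38  39
168 168 170 166 162 161 156 157 153 153 145 180 205 202 177 140 162 166 169 165 165 163 163 |  33  36  31  38  35  46 101 125 118 111 133 155 158 138  7
[... 1513 characters left out ...]
 182 195 160 132 134 163 187 184 210 150 169 174 170 172 170 171 |  35  35  38  34  38  51 128 171 171 164 167 169 172 175 149  46  36  37  36  37  38  33
188 170 172 173 170 170 166 194 221 214 216 213 209 204 205 198 151 165 171 173 170 175 175 |  38  36  38  35  38  52 133 174 168 163 164 155 159 158 135  41  37  34  32  36  38  36
190 171 172 174 170 168 168 167 168 171 170 171 172 172 168 167 169 171 167 168 173 174 173 |  37  36  35  36  36  41  38  36  36  36  37  37  36  38  41  35  39  40  39  37  34  37
192 175 175 172 173 171 166 168 169 169 170 166 168 169 169 169 169 170 166 168 168 165 170 |  35  36  39  35  39  41  39  38  38  39  38  38  39  38  39  38  41  37  39  39  39  39
```

Run:
```python
from h import *
P=robot.camera_params("top");S=robot.camera_params("side")
print(tri([ray(P,147.6,177.3),ray(S,159.3,226)]))
s=robot.read_state();R=Ro.from_rotvec(s['orientation']).as_matrix();print(R.round(3));
y=np.arctan2(R[1,2],R[0,2]);print(y)
W=robot.camera_params("wrist");print(R.T@(-W['R'].T@W['t']-s['tool_pos']), (W['R']@R).round(3))
```

```text
(array([0.48239229, 0.17413482, 0.14714447]), [np.float64(0.0007067285515624483), np.float64(0.0007067285515624499)])
[[ 0.923 -0.001  0.385]
 [-0.385 -0.001  0.923]
 [-0.    -1.    -0.001]]
1.175996593467113
[-0.07901241 -0.15852115 -0.0002795 ] [[-0.    -0.     1.   ]
 [ 0.959 -0.282  0.   ]
 [ 0.282  0.959  0.   ]]
```

Fin top comes out at about z = 0.147, with 0.7 mm ray agreement. That puts the grip at 0.135, which is consistent with the tracks. Moving above it for a wrist view.

Call:
carry_out([
  {"linear":[0.378,-0.025,-0.253],"yaw":-0.475},
  {"linear":[0.378,-0.025,-0.253],"yaw":-0.475},
  {"linear":[0.378,-0.025,-0.253],"yaw":-0.475},
  {"linear":[0.378,-0.025,-0.253],"yaw":-0.475},
  {"linear":[0.378,-0.025,-0.253],"yaw":-0.475},
], gripper=1)

```text
t: 0.78
tool_pos: [0.4008, 0.2968, 0.2431]
orientation: [-1.571, -0.063, 0.064]
force: [1.1, 1.2, 0.7]
opening: 0.0929
```

Call:
carry_out([
  {"linear":[0.071,-0.007,-0.129]},
  {"linear":[0.071,-0.007,-0.129]},
  {"linear":[0.071,-0.007,-0.129]},
  {"linear":[0.071,-0.007,-0.129]},
  {"linear":[0.071,-0.007,-0.129]},
])

```text
$.increments[0]: bad value
```

```bash
cat > w.py <<'E'
import sys
from h import *
s=robot.read_state();W=robot.camera_params("wrist");im=robot.read_camera("wrist")
n=sys.argv[1];cv2.imwrite(f"pics/{n}.png",im);np.savez(f"{n}.npz",W=W,s=s)
print(s['tool_pos'].round(4),s['orientation'].round(4),s['force'].round(2),s['opening'])
E
python3 w.py w1
```

```text
[0.4008 0.2968 0.2431] [-1.5711 -0.0628  0.0637] [1.11 1.19 0.74] 0.09291921455420248
```

View pics/w1.png

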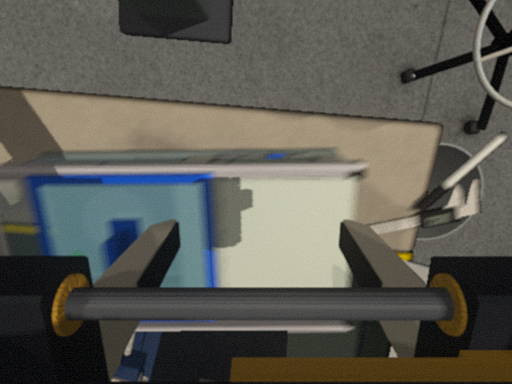

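The picture still has motion blur; the fin is at about (125,240). The move was refused because it needs "yaw" in every row.

Call:
carry_out([
  {"linear":[0.071,-0.007,-0.129],"yaw":0},
  {"linear":[0.071,-0.007,-0.129],"yaw":0},
  {"linear":[0.071,-0.007,-0.129],"yaw":0},
  {"linear":[0.071,-0.007,-0.129],"yaw":0},
  {"linear":[0.071,-0.007,-0.129],"yaw":0},
])

```text
t: 1.45
tool_pos: [0.4849, 0.1684, 0.251]
orientation: [-1.575, -0.06, 0.059]
force: [0.0, 0.7, 0.0]
opening: 0.093
```

```bash
python3 w.py w2
```

```text
[0.4849 0.1684 0.251 ] [-1.5745 -0.0604  0.0588] [0.05 0.67 0.03] 0.092962157144655
```

View pics/w2.png

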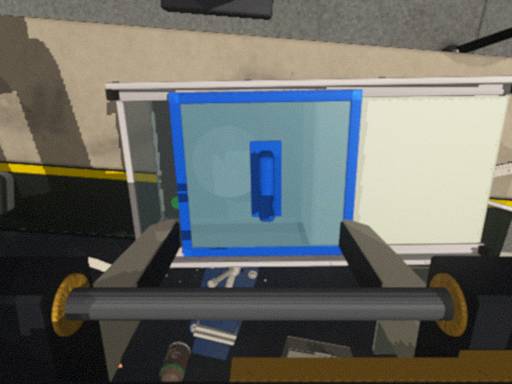

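The wrist view is clear: blue door frame with corners near (170,93), (362,90), (355,248), (182,256), fin at (266,185), and the pan faint at (225,160).

Run:
```python
from h import *
d=np.load("w2.npz",allow_pickle=True);W=d['W'].item()
im=cv2.imread("pics/w2.png");h=cv2.cvtColor(im,cv2.COLOR_BGR2HSV)
cv2.imwrite("pics/c3.png",cv2.resize(im[130:235,220:320],None,fx=5,fy=5,interpolation=cv2.INTER_CUBIC))
m=cv2.inRange(h,(100,150,60),(125,255,255));m[262:]=0
print(blobs(m>0))
for u,v in ((170,93),(362,90),(355,248),(182,256)): print(plane(W,u,v,.113).round(4))
# frame edges fit lines
def fit(pts):
    vx,vy,x,y=cv2.fitLine(np.float32(pts),cv2.DIST_HUBER,0,.01,.01).ravel();return x,y,vx,vy
top=[(u,np.argwhere(m[:150,u])[0][0]) for u in range(180,350,5)]
P=np.array([plane(W,u,v,.115)[:2] for u,v in top])
x,y,vx,vy=fit(P);print("angle edge",np.arctan2(-vx*np.sign(vy),abs(vy)))
r=[(np.argwhere(m[v,320:380])[-1][0]+320,v) for v in range(100,215,4)]
P=np.array([plane(W,u,v,.115)[:2] for u,v in r])
x,y,vx,vy=fit(P);print("angle edge x",np.arctan2(vy*np.sign(vx),abs(vx)))
```

```text
[([168, 90, 194, 167, 6113], [259.2, 163.0]), ([250, 141, 32, 81, 2371], [265.8, 178.9])]
[0.4123 0.0805 0.113 ]
[0.3963 0.2547 0.113 ]
[0.5545 0.2743 0.113 ]
[0.5783 0.0926 0.113 ]
angle edge 0.09066888
angle edge x 0.09214992
```

View pics/c3.png

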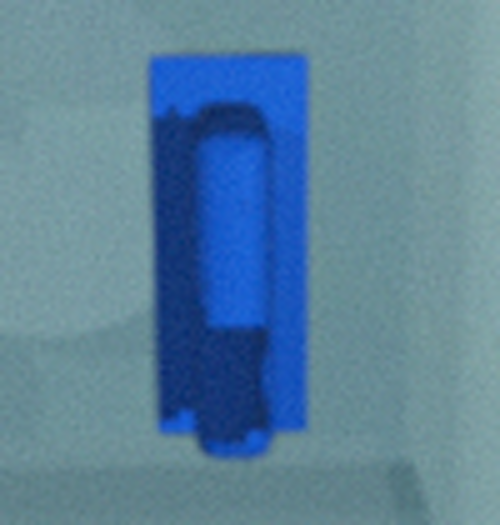

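Run:
```python
from h import *
d=np.load("w2.npz",allow_pickle=True);W=d['W'].item();s=d['s'].item()
for z in(.108,.112,.116):
    a=[plane(W,220+u/5,130+v/5,z) for u,v in((150,55),(306,55),(306,432),(160,432))]
    print(z,np.mean(a,0).round(4),np.linalg.norm(a[1]-a[0]),np.linalg.norm(a[2]-a[1]))
for z in (.143,.147,.151):
    print(z,plane(W,220+198/5,130+300/5,z),plane(W,220+268/5,130+300/5,z))
R=Ro.from_rotvec(s['orientation']).as_matrix();print(R.round(4),np.arctan2(R[1,2],R[0,2])-np.pi/2)
```

```text
0.108 [0.4891 0.1751 0.108 ] 0.03020459067357223 0.0784472700888026
0.112 [0.488  0.1749 0.112 ] 0.029803887182417617 0.07740656421280358
0.116 [0.4869 0.1748 0.116 ] 0.029403183691263032 0.07636585833680457
0.143 [0.489132   0.16863725 0.143     ] [0.48815786 0.18113697 0.143     ]
0.147 [0.48788258 0.16855317 0.147     ] [0.48692305 0.18086529 0.147     ]
0.151 [0.48663315 0.16846909 0.151     ] [0.48568825 0.18059361 0.151     ]
[[ 9.971e-01  1.200e-03 -7.580e-02]
 [ 7.580e-02 -4.500e-03  9.971e-01]
 [ 8.000e-04 -1.000e+00 -4.600e-03]] 0.07586637024044096
```

The fin centre is at (0.487, 0.175), balance angle about 0.091 rad, plate at 0.114 ± 0.002. The plate measures 30 x 77 mm, which matches the given size. Descending onto the fin.

Call:
carry_out([
  {"linear":[0.0025,0.05,0.006],"yaw":-0.016},
  {"linear":[0.0025,0.1,0.006],"yaw":-0.016},
  {"linear":[0.0025,0.119,0.006],"yaw":-0.016},
  {"linear":[0.0025,0.119,0.006],"yaw":-0.016},
  {"linear":[0.0025,0.119,0.006],"yaw":-0.016},
])

```text
t: 2.12
tool_pos: [0.4883, 0.175, 0.1345]
orientation: [-1.574, -0.077, 0.07]
force: [0.4, -0.4, 0.2]
opening: 0.0931
```

Call:
carry_out([
  {"linear":[0,0,0],"yaw":0},
  {"linear":[0,0,0],"yaw":0},
  {"linear":[0,0,0],"yaw":0},
  {"linear":[0,0,0],"yaw":0},
], gripper=0, newtons=15)

```text
t: 2.62
tool_pos: [0.4883, 0.175, 0.1345]
orientation: [-1.573, -0.077, 0.07]
force: [-0.4, 0.1, -0.8]
opening: 0.0578
```

Call:
carry_out([
  {"linear":[0,0,0],"yaw":0},
  {"linear":[0,0,0],"yaw":0},
  {"linear":[0,0,0],"yaw":0},
  {"linear":[0,0,0],"yaw":0},
  {"linear":[0,0,0],"yaw":0},
])

```text
t: 3.25
tool_pos: [0.4883, 0.1749, 0.1345]
orientation: [-1.574, -0.077, 0.07]
force: [0.3, -1.6, -0.3]
opening: 0.0139
```

Call:
carry_out([
  {"linear":[0,0,0],"yaw":0},
  {"linear":[0,0,0],"yaw":0},
])

```text
t: 3.5
tool_pos: [0.4883, 0.1749, 0.1345]
orientation: [-1.574, -0.077, 0.07]
force: [-0.1, -1.2, -0.1]
opening: 0.0141
```

```bash
python3 w.py w3
```

```text
[0.4883 0.1749 0.1345] [-1.5735 -0.0766  0.0697] [-0.11 -1.16 -0.07] 0.014147244070006818
```

View pics/w3.png

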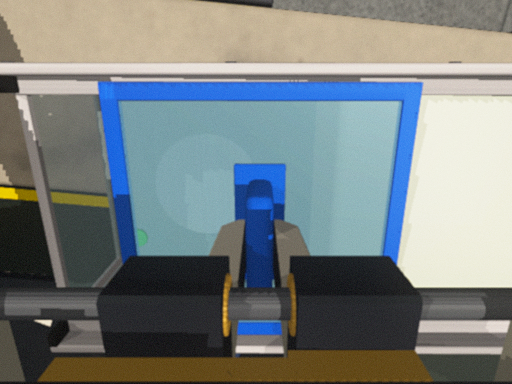

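Gripped at 14 mm, which is the fin's thickness. Now sliding the door open along the balance's +y.

Call:
carry_out([
  {"linear":[0,0,0.015],"yaw":0},
  {"linear":[0,0,0.035],"yaw":0},
  {"linear":[0,0,0.06],"yaw":0},
  {"linear":[0,0,0.08],"yaw":0},
  {"linear":[0,0,0.1],"yaw":0},
])

```text
t: 4.18
tool_pos: [0.479, 0.2758, 0.1345]
orientation: [-1.573, -0.077, 0.069]
force: [0.1, -2.5, 4.2]
opening: 0.0137
```

Call:
carry_out([
  {"linear":[0,0,0.01],"yaw":0},
  {"linear":[0,0,0.016],"yaw":0},
  {"linear":[0,0,0.018],"yaw":0},
])

```text
t: 4.55
tool_pos: [0.4774, 0.2939, 0.1345]
orientation: [-1.573, -0.077, 0.07]
force: [0.3, -1.7, 4.5]
opening: 0.0142
```

```bash
python3 w.py w4
```

```text
[0.4774 0.2939 0.1345] [-1.5734 -0.0773  0.0696] [ 0.27 -1.69  4.48] 0.0141717603023044
```

View pics/w4.png

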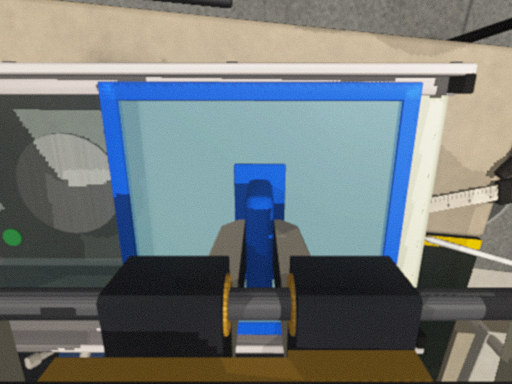

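The door follows; its right edge (420) is still short of the housing's end (about 440). Continuing in small steps.

Call:
carry_out([
  {"linear":[0,0,0.006],"yaw":0},
  {"linear":[0,0,0.012],"yaw":0},
  {"linear":[0,0,0.015],"yaw":0},
  {"linear":[0,0,0.015],"yaw":0},
])

```text
t: 5.1
tool_pos: [0.4766, 0.3031, 0.1344]
orientation: [-1.584, -0.075, 0.069]
force: [-1.1, -29.3, 13.7]
opening: 0.0163
```

Call:
carry_out([
  {"linear":[0,0,0.004],"yaw":0},
  {"linear":[0,0,0.008],"yaw":0},
  {"linear":[0,0,0.01],"yaw":0},
  {"linear":[0,0,0.01],"yaw":0},
])

```text
t: 5.6
tool_pos: [0.4762, 0.307, 0.1341]
orientation: [-1.594, -0.071, 0.068]
force: [-2.1, -29.6, 14.2]
opening: 0.0243
```

It hit a firm stop (29 N) after about 127 mm, so the door started about 48 mm ajar, which is plausible. Backing off a touch and releasing.

Call:
carry_out([
  {"linear":[0,0,-0.006],"yaw":0},
  {"linear":[0,0,-0.006],"yaw":0},
  {"linear":[0,0,-0.006],"yaw":0},
])

```text
t: 5.98
tool_pos: [0.4767, 0.3013, 0.1343]
orientation: [-1.594, -0.071, 0.068]
force: [-1.3, -0.8, 4.1]
opening: 0.0147
```

Call:
carry_out([
  {"linear":[0,0,0],"yaw":0},
  {"linear":[0,0,0],"yaw":0},
  {"linear":[0,0,0],"yaw":0},
  {"linear":[0,0,0],"yaw":0},
  {"linear":[0,0,0],"yaw":0},
], gripper=0.6)

```text
t: 6.6
tool_pos: [0.4767, 0.3014, 0.1343]
orientation: [-1.594, -0.071, 0.068]
force: [0.2, 0.9, 0.5]
opening: 0.0549
```

```bash
python3 w.py w5
```

```text
[0.4767 0.3014 0.1343] [-1.594  -0.0713  0.0682] [0.21 0.86 0.48] 0.05492711105362047
```

View pics/w5.png

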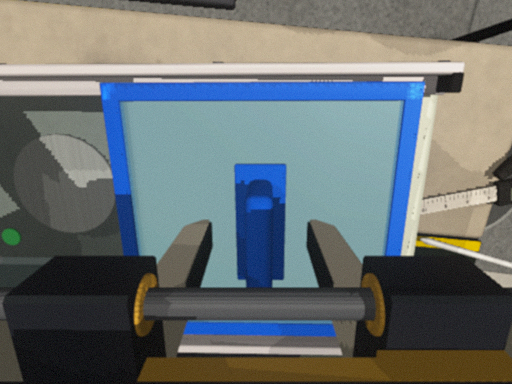

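Run:
```python
from h import *
d=np.load("w5.npz",allow_pickle=True);W=d['W'].item();s=d['s'].item()
im=cv2.imread("pics/w5.png");h=cv2.cvtColor(im,cv2.COLOR_BGR2HSV)
for z in(.112,.116):print("plate",plane(W,260.5,180,z).round(4), plane(W,234.5,164,z).round(4),plane(W,286,164,z).round(4))
print("pan",plane(W,66,183,.036).round(4),plane(W,15,183,.036).round(4),plane(W,117,183,.036).round(4))
R=Ro.from_rotvec(s['orientation']).as_matrix();print(R.round(4),np.arctan2(R[1,2],R[0,2])-np.pi/2)
d=np.load("w2.npz",allow_pickle=True);W=d['W'].item();
print("w2 plate near corners",plane(W,250,141,.114),plane(W,281.2,141,.114))
```

```text
plate [0.4478 0.2991 0.112 ] [0.4395 0.2828 0.112 ] [0.4366 0.3132 0.112 ]
plate [0.4467 0.299  0.116 ] [0.4385 0.2831 0.116 ] [0.4357 0.3129 0.116 ]
pan [0.4879 0.1311 0.036 ] [0.4923 0.0859 0.036 ] [0.4836 0.1758 0.036 ]
[[ 9.961e-01  3.100e-03 -8.840e-02]
 [ 8.840e-02 -2.420e-02  9.958e-01]
 [ 9.000e-04 -9.997e-01 -2.430e-02]] 0.08852273874873129
w2 plate near corners [0.45031577 0.15642394 0.114     ] [0.4480379  0.18593971 0.114     ]
```

Call:
carry_out([
  {"linear":[0,-0.05,0],"yaw":0},
  {"linear":[0,-0.1,0],"yaw":0},
  {"linear":[0,-0.12,0],"yaw":0},
])

```text
t: 7.02
tool_pos: [0.4776, 0.305, 0.2582]
orientation: [-1.592, -0.075, 0.064]
force: [0.4, -0.1, 0.1]
opening: 0.0561
```

Call:
carry_out([
  {"linear":[0,0,-0.16],"yaw":0},
  {"linear":[0,0,-0.16],"yaw":0},
  {"linear":[0,0,-0.16],"yaw":0},
  {"linear":[0,0,-0.16],"yaw":0},
  {"linear":[0,0,-0.16],"yaw":0},
])

```text
t: 7.65
tool_pos: [0.4915, 0.1461, 0.2611]
orientation: [-1.591, -0.074, 0.065]
force: [-0.1, 0.0, 1.0]
opening: 0.0557
```

```bash
python3 w.py w6
```

```text
[0.4915 0.1461 0.2611] [-1.5912 -0.0742  0.0646] [-0.12  0.03  1.04] 0.055737908120434575
```

View pics/w6.png

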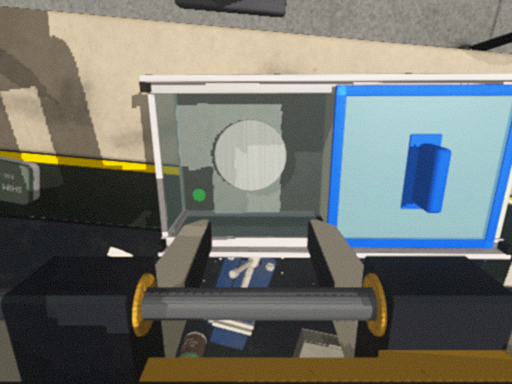

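The pan is fully visible, centred near (251,155). The door's left edge is at the chamber's right wall, so it is open.

Run:
```python
from h import *
d=np.load("w6.npz",allow_pickle=True);W=d['W'].item();s=d['s'].item()
im=cv2.imread("pics/w6.png");g=cv2.cvtColor(im,cv2.COLOR_BGR2GRAY)
m=(cv2.medianBlur(g,5)>125).astype(np.uint8);m2=np.zeros_like(m);m2[110:205,200:300]=m[110:205,200:300]
cs,_=cv2.findContours(m2,cv2.RETR_EXTERNAL,cv2.CHAIN_APPROX_NONE);c=max(cs,key=cv2.contourArea);e=cv2.fitEllipse(c);print(e,cv2.contourArea(c))
P=np.float32([plane(W,u,v,.036)[:2] for u,v in c[:,0]]);(x,y),r=cv2.minEnclosingCircle(P);print("pan",x,y,r,P.mean(0))
h=cv2.cvtColor(im,cv2.COLOR_BGR2HSV);b=cv2.inRange(h,(100,150,60),(125,255,255));b[260:]=0;print(blobs(b>0))
q=[plane(W,u,v,.114) for u,v in((410.5,135),(441,135),(402,209))];print(np.round(q,4))
cv2.imwrite("pics/c6.png",cv2.resize(im[110:225,190:470],None,fx=2.8,fy=2.8))
```

```text
((245.16690063476562, 154.12240600585938), (84.4903793334961, 113.43856811523438), 169.47991943359375) 6958.0
pan 0.49505800008773804 0.11952453851699829 0.07745508849620819 [0.49099702 0.11395297]
[([327, 84, 185, 142, 3106], [387.2, 118.8]), ([346, 121, 166, 127, 2216], [455.6, 219.1]), ([401, 134, 50, 79, 3016], [425.4, 173.0])]
[[0.4394 0.285  0.114 ]
 [0.4368 0.314  0.114 ]
 [0.5153 0.2936 0.114 ]]
```

View pics/c6.png

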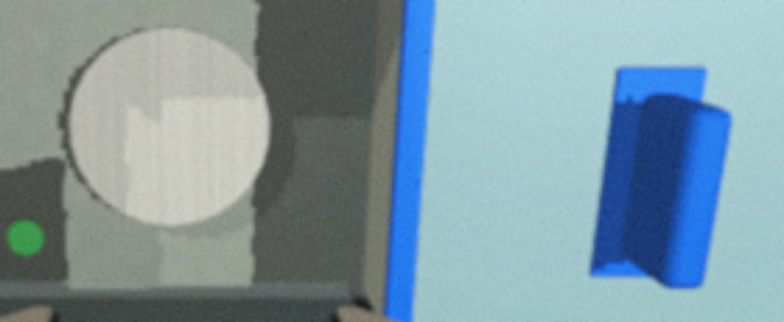

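Run:
```python
from h import *
d=np.load("w6.npz",allow_pickle=True);W=d['W'].item();s=d['s'].item()
im=cv2.imread("pics/w6.png");g=cv2.medianBlur(cv2.cvtColor(im,cv2.COLOR_BGR2GRAY),3)
print(g[155,208:298:2], g[112:205:3,251])
for th in (165,172,180):
    m=np.zeros_like(g);m[110:205,200:300]=g[110:205,200:300]>th
    cs,_=cv2.findContours(m,cv2.RETR_EXTERNAL,cv2.CHAIN_APPROX_NONE);c=max(cs,key=cv2.contourArea);e=cv2.fitEllipse(c);
    print(th,e,plane(W,*e[0],.036).round(4))
px=[plane(W,190+u/2.8,110+v/2.8,.036) for u,v in((70,127),(270,127),(170,27),(170,226))]
print(np.round(px,4),np.linalg.norm(px[1]-px[0]),np.linalg.norm(px[3]-px[2]))
R=Ro.from_rotvec(s['orientation']).as_matrix();print(R.round(4))
```

```text
[150 131  89 115 176 182 181 183 182 181 183 183 180 185 198 200 201 199
 202 198 202 203 202 204 205 202 198 201 200 202 203 201 202 203 204 201
 201 202 200 127  77  78  79  83  93] [157 156 154 185 186 186 185 184 185 185 185 194 204 201 202 201 204 203
 203 201 203 202 200 202 201 202 174 145 159 156 156]
165 ((250.42010498046875, 154.8382110595703), (69.19051361083984, 69.8156967163086), 142.19464111328125) [0.4888 0.1301 0.036 ]
172 ((250.32522583007812, 154.90396118164062), (68.59636688232422, 69.57657623291016), 121.40008544921875) [0.4889 0.13   0.036 ]
180 ((251.4682159423828, 154.2305908203125), (64.54055786132812, 69.8888168334961), 136.63375854492188) [0.488  0.1313 0.036 ]
[[0.4936 0.0859 0.036 ]
 [0.4853 0.1748 0.036 ]
 [0.4458 0.127  0.036 ]
 [0.5357 0.1342 0.036 ]] 0.08928934972016436 0.09018885154279728
[[ 0.9961  0.007  -0.0879]
 [ 0.088  -0.0212  0.9959]
 [ 0.0051 -0.9998 -0.0217]]
```

Pan centre is (0.489, 0.130), with a measured diameter of 89–90 mm (90 expected). The fin is 174 mm from the pan, so the door is fully open. On to the can.

Call:
carry_out([
  {"linear":[-0.025,0.006,-0.27],"yaw":0},
  {"linear":[-0.025,0.006,-0.27],"yaw":0},
  {"linear":[-0.025,0.006,-0.27],"yaw":0},
  {"linear":[-0.025,0.006,-0.27],"yaw":0},
  {"linear":[-0.025,0.006,-0.27],"yaw":0},
], gripper=0.85)

```text
t: 8.32
tool_pos: [0.4905, -0.1266, 0.2605]
orientation: [-1.591, -0.073, 0.065]
force: [-0.5, -0.3, 0.0]
opening: 0.0789
```

Call:
carry_out([
  {"linear":[-0.022,0.006,-0.25],"yaw":0},
  {"linear":[-0.022,0.006,-0.25],"yaw":0},
  {"linear":[-0.022,0.006,-0.25],"yaw":0},
  {"linear":[-0.022,0.006,-0.25],"yaw":0},
  {"linear":[-0.022,0.006,-0.25],"yaw":0},
])

```text
t: 8.95
tool_pos: [0.4903, -0.3802, 0.258]
orientation: [-1.59, -0.07, 0.064]
force: [-0.0, 0.6, -0.5]
opening: 0.0792
```

```bash
python3 w.py w7
```

```text
[ 0.4903 -0.3802  0.258 ] [-1.5904 -0.07    0.0644] [-0.01  0.63 -0.5 ] 0.07923507133394568
```

View pics/w7.png

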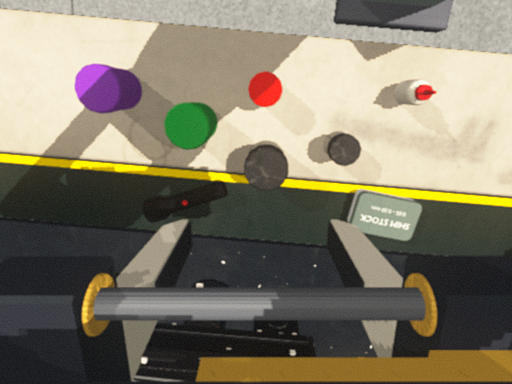

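The wrist view shows the target can's lid at (266,167), the small black-lidded can at (344,149), red (265,89), green (190,126), purple (107,89), glue (420,92) and the tin (385,215).

Run:
```python
from h import *
d=np.load("w7.npz",allow_pickle=True);W=d['W'].item();s=d['s'].item()
im=cv2.imread("pics/w7.png")
cv2.imwrite("pics/c7.png",cv2.resize(im[120:220,210:370],None,fx=5,fy=5,interpolation=cv2.INTER_CUBIC))
for n,u,v,z in(("can",266,167,.064),("small",344,149,.045),("green",188,127,.064),("red",265,89,.045),("glue",412,93,.03),("tin",385,215,.023)):print(n,plane(W,u,v,z).round(4))
R=Ro.from_rotvec(s['orientation']).as_matrix();print(R.round(4))
```

```text
can [ 0.4934 -0.3759  0.064 ]
small [ 0.4675 -0.2847  0.045 ]
green [ 0.4554 -0.4673  0.064 ]
red [ 0.4073 -0.385   0.045 ]
glue [ 0.3969 -0.2122  0.03  ]
tin [ 0.5544 -0.2098  0.023 ]
[[ 0.9964  0.0044 -0.0852]
 [ 0.0852 -0.0205  0.9961]
 [ 0.0026 -0.9998 -0.0208]]
```

View pics/c7.png

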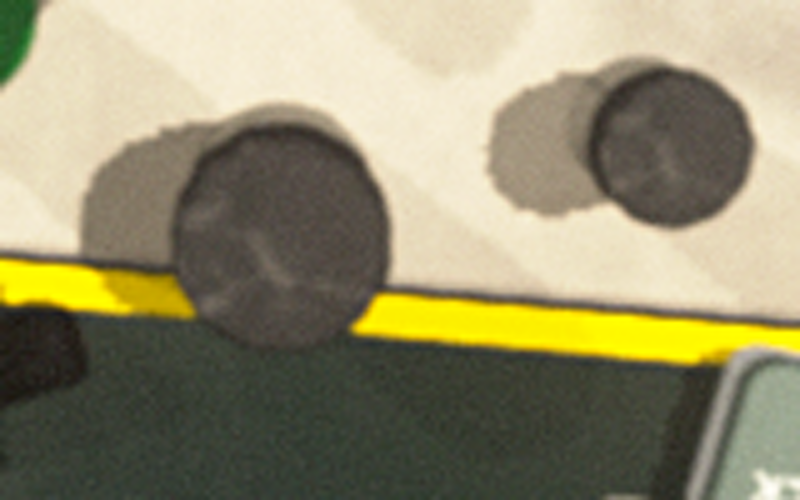

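Confirmed: the left can, whose lid is 42 px wide against 32 px for the other, is the larger black-lidded beige one. Descending on it.

Call:
carry_out([
  {"linear":[0.004,0.06,0.004],"yaw":0},
  {"linear":[0.004,0.12,0.006],"yaw":0},
  {"linear":[0.004,0.17,0.008],"yaw":0},
  {"linear":[0.004,0.205,0.0085],"yaw":0},
  {"linear":[0.004,0.216,0.0085],"yaw":0},
])

```text
t: 9.62
tool_pos: [0.4944, -0.3704, 0.0394]
orientation: [-1.586, -0.071, 0.069]
force: [0.4, -0.1, 0.2]
opening: 0.0786
```

```bash
python3 w.py w8
```

```text
[ 0.4944 -0.3704  0.0394] [-1.586  -0.0706  0.0694] [ 0.43 -0.15  0.17] 0.07861246238603406
```

View pics/w8.png

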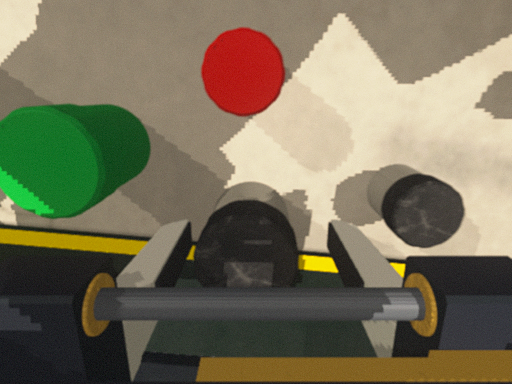

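Run:
```python
from h import *
d=np.load("w8.npz",allow_pickle=True);W=d['W'].item()
for u,v in((247.5,248),(197,248),(298,248),(247.5,201)):print(plane(W,u,v,.064).round(4))
```

```text
[ 0.4866 -0.3762  0.064 ]
[ 0.489  -0.4003  0.064 ]
[ 0.4843 -0.3523  0.064 ]
[ 0.463  -0.3781  0.064 ]
```

Call:
carry_out([
  {"linear":[0,0,-0.005],"yaw":0},
  {"linear":[0,0,-0.005],"yaw":0},
])

```text
t: 9.93
tool_pos: [0.4964, -0.377, 0.0419]
orientation: [-1.589, -0.073, 0.067]
force: [-0.1, -0.2, 1.5]
opening: 0.0791
```

Run:
```python
from h import *
d=np.load("w7.npz",allow_pickle=True);W=d['W'].item()
for u,v in((266.5,145),(266.5,189.5),(245,167.5),(287.7,167.5)):print(plane(W,u,v,.064).round(4))
print(robot.read_state()['tool_pos'])
```

```text
[ 0.4678 -0.3777  0.064 ]
[ 0.5205 -0.3728  0.064 ]
[ 0.4962 -0.4001  0.064 ]
[ 0.4917 -0.3508  0.064 ]
[ 0.49642185 -0.37702986  0.04190497]
```

Call:
carry_out([
  {"linear":[-0.003,0,0],"yaw":0},
  {"linear":[-0.003,0,0],"yaw":0},
])

```text
t: 10.18
tool_pos: [0.4938, -0.3779, 0.0431]
orientation: [-1.59, -0.074, 0.066]
force: [0.1, 0.7, -0.6]
opening: 0.0789
```

Call:
carry_out([
  {"linear":[0,0,0],"yaw":0},
  {"linear":[0,0,0],"yaw":0},
  {"linear":[0,0,0],"yaw":0},
  {"linear":[0,0,0],"yaw":0},
  {"linear":[0,0,0],"yaw":0},
], gripper=0.3, newtons=12)

```text
t: 10.8
tool_pos: [0.4938, -0.3779, 0.043]
orientation: [-1.59, -0.074, 0.066]
force: [-0.3, -0.1, 0.0]
opening: 0.0511
```

Call:
carry_out([
  {"linear":[0,0,0],"yaw":0},
  {"linear":[0,0,0],"yaw":0},
])

```text
t: 11.05
tool_pos: [0.4938, -0.3779, 0.043]
orientation: [-1.59, -0.074, 0.066]
force: [-0.6, -0.4, 0.5]
opening: 0.051
```

Call:
carry_out([
  {"linear":[0,-0.02,0],"yaw":0},
  {"linear":[0,-0.04,0],"yaw":0},
  {"linear":[0,-0.04,0],"yaw":0},
])

```text
t: 11.42
tool_pos: [0.4954, -0.3787, 0.0869]
orientation: [-1.594, -0.077, 0.062]
force: [0.2, -0.5, -1.3]
opening: 0.0509
```

```bash
python3 w.py w9
python3 - <<'E'
from h import *
im=robot.read_camera("side");cv2.imwrite("pics/s9.png",cv2.resize(im[120:250,200:370],None,fx=4,fy=4))
E
```

```text
[ 0.4954 -0.3787  0.0869] [-1.5944 -0.077   0.0625] [ 0.19 -0.54 -1.35] 0.050872163053401115
```

View pics/w9.png

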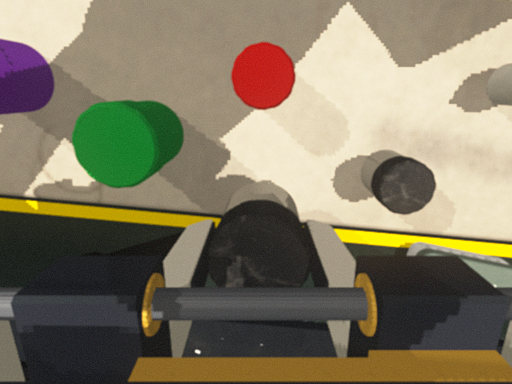

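View pics/s9.png

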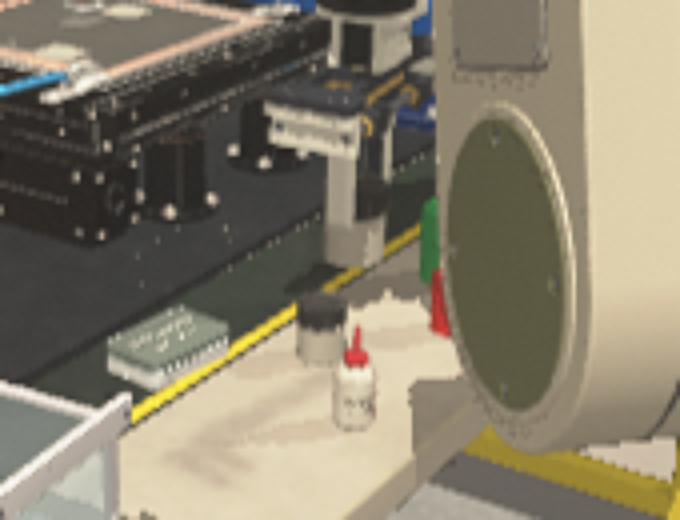

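The can is lifted (about 1.3 N) and upright, and its neighbours haven't moved. Now the in-hand offset.

Run:
```python
from h import *
d=np.load("w9.npz",allow_pickle=True);W=d['W'].item();s=d['s'].item()
im=cv2.imread("pics/w9.png");cv2.imwrite("pics/c9.png",cv2.resize(im[175:300,180:350],None,fx=4.5,fy=4.5))
for u,v in((261,200),(211,245),(310,245),(261,245)):print(plane(W,u,v,.108).round(4))
R=Ro.from_rotvec(s['orientation']).as_matrix();print(R.round(4))
```

```text
[ 0.4638 -0.3801  0.108 ]
[ 0.4894 -0.4023  0.108 ]
[ 0.4845 -0.3544  0.108 ]
[ 0.4869 -0.378   0.108 ]
[[ 0.996   0.0103 -0.0883]
 [ 0.0885 -0.0243  0.9958]
 [ 0.0081 -0.9997 -0.0251]]
```

View pics/c9.png

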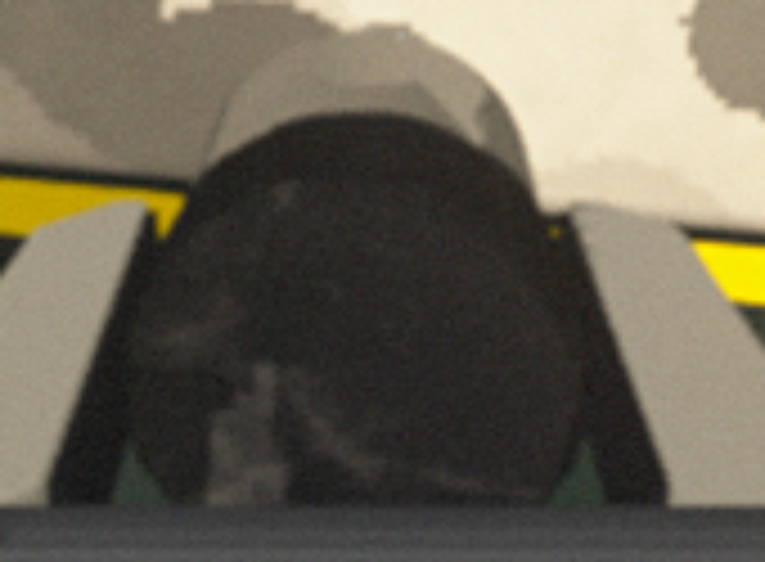

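Call:
carry_out([
  {"linear":[0,-0.035,0],"yaw":0},
  {"linear":[0,-0.075,0],"yaw":0},
  {"linear":[0,-0.115,0],"yaw":0},
  {"linear":[0,-0.14,0],"yaw":0},
])

```text
t: 12.02
tool_pos: [0.4932, -0.3746, 0.2256]
orientation: [-1.592, -0.075, 0.064]
force: [0.9, -1.6, -1.4]
opening: 0.0512
```

Call:
carry_out([
  {"linear":[0.003,-0.001,0.035],"yaw":0},
  {"linear":[0.006,-0.002,0.08],"yaw":0},
  {"linear":[0.01,-0.003,0.13],"yaw":0},
  {"linear":[0.014,-0.004,0.18],"yaw":0},
  {"linear":[0.018,-0.005,0.23],"yaw":0},
])

```text
t: 12.65
tool_pos: [0.4901, -0.1422, 0.2245]
orientation: [-1.592, -0.074, 0.065]
force: [0.3, -0.0, -1.0]
opening: 0.0514
```

Call:
carry_out([
  {"linear":[0.004,-0.001,0.05],"yaw":0},
  {"linear":[0.008,-0.002,0.1],"yaw":0},
  {"linear":[0.012,-0.003,0.15],"yaw":0},
  {"linear":[0.016,-0.004,0.19],"yaw":0},
  {"linear":[0.018,-0.005,0.22],"yaw":0},
])

```text
t: 13.28
tool_pos: [0.488, 0.0803, 0.2239]
orientation: [-1.592, -0.074, 0.067]
force: [0.8, 1.1, -1.1]
opening: 0.0513
```

```bash
python3 w.py w10
cat > d.py <<'E'
import sys
from h import *
s=robot.read_state();R=Ro.from_rotvec(s['orientation']).as_matrix();t=np.array(list(map(float,sys.argv[1:4])))
print(s['tool_pos'].round(4),"delta tool",(R.T@(t-s['tool_pos'])).round(4),"theta",np.arctan2(R[1,2],R[0,2])-np.pi/2,"ydir",R[:,1].round(4),s['force'].round(1))
E
python3 d.py .489 .1302 .18
```

```text
[0.488  0.0803 0.2239] [-1.5915 -0.0742  0.0667] [ 0.75  1.1  -1.14] 0.051336128805732725
[0.4878 0.083  0.2239] delta tool [0.0053 0.043  0.0477] theta 0.09035543465427764 ydir [ 0.0057 -0.0195 -0.9998] [-0.6  1.7 -0.8]
```

View pics/w10.png

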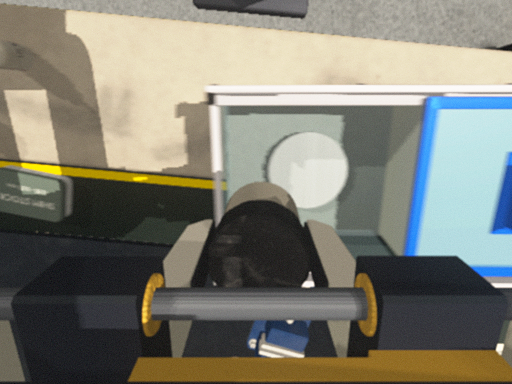

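The can is held upright, with the pan at about (308,170), ahead in +y. Moving over the pan.

Call:
carry_out([
  {"linear":[0.003,0.01,0.025],"yaw":0},
  {"linear":[0.005,0.025,0.044],"yaw":0},
  {"linear":[0.005,0.043,0.0475],"yaw":0},
  {"linear":[0.005,0.043,0.0475],"yaw":0},
])

```text
t: 13.82
tool_pos: [0.4871, 0.1293, 0.1775]
orientation: [-1.59, -0.072, 0.071]
force: [-0.3, -1.2, -0.9]
opening: 0.0513
```

```bash
python3 d.py .489 .1302 .085
```

```text
[0.4871 0.1293 0.1775] delta tool [0.002  0.0925 0.0027] theta 0.09066066585534083 ydir [ 0.0014 -0.0206 -0.9998] [-0.3 -1.2 -0.9]
```

Call:
carry_out([
  {"linear":[0.002,0.03,0.001],"yaw":0},
  {"linear":[0.002,0.06,0.002],"yaw":0},
  {"linear":[0.002,0.08,0.003],"yaw":0},
  {"linear":[0.002,0.09,0.003],"yaw":0},
  {"linear":[0.002,0.09,0.003],"yaw":0},
])

```text
t: 14.45
tool_pos: [0.4888, 0.13, 0.0873]
orientation: [-1.591, -0.071, 0.071]
force: [-0.6, -0.6, -1.2]
opening: 0.0511
```

```bash
python3 w.py w11;python3 d.py .489 .1302 .080
python3 - <<'E'
from h import *
im=robot.read_camera("side");cv2.imwrite("pics/s11.png",cv2.resize(im[190:320,120:260],None,fx=4,fy=4))
E
```

```text
[0.4888 0.13   0.0873] [-1.5906 -0.0706  0.0712] [-0.57 -0.58 -1.16] 0.05109281583908429
[0.4894 0.1302 0.0881] delta tool [-0.0004  0.0081  0.0002] theta 0.09010230907932404 ydir [ 0.0019 -0.0206 -0.9998] [ 0.4 -0.1 -1.3]
```

View pics/w11.png

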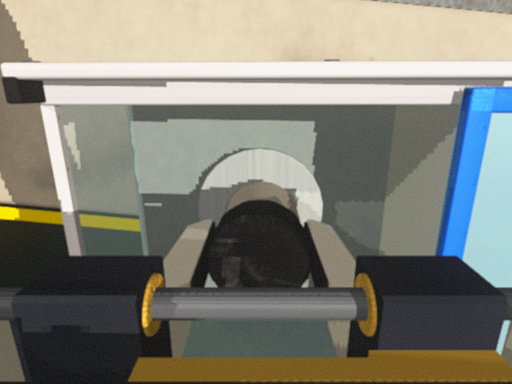

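View pics/s11.png

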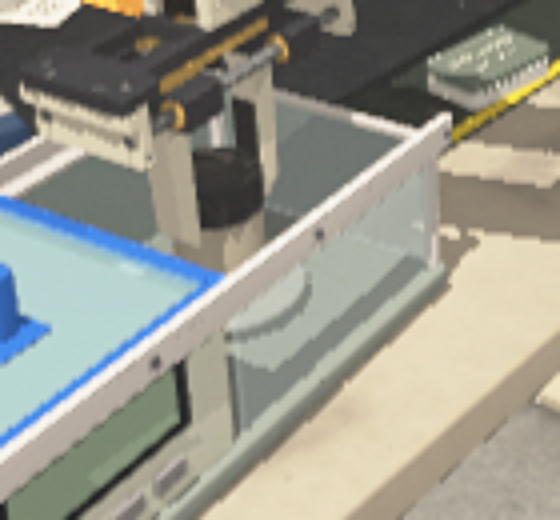

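The can is above the pan, centred in u (about 260 for both). Lowering gently while watching the force (about −1.3 N when hanging).

Call:
carry_out([
  {"linear":[0,0.003,0],"yaw":0},
  {"linear":[0,0.006,0],"yaw":0},
  {"linear":[0,0.006,0],"yaw":0},
])

```text
t: 14.92
tool_pos: [0.4896, 0.1303, 0.0824]
orientation: [-1.59, -0.073, 0.07]
force: [0.2, -0.0, -1.1]
opening: 0.0513
```

Call:
carry_out([
  {"linear":[0,0.002,0],"yaw":0},
  {"linear":[0,0.002,0],"yaw":0},
])

```text
t: 15.18
tool_pos: [0.4894, 0.1302, 0.0802]
orientation: [-1.59, -0.072, 0.07]
force: [0.6, -0.1, -0.6]
opening: 0.0514
```

Call:
carry_out([
  {"linear":[0,0.0015,0],"yaw":0},
  {"linear":[0,0.0015,0],"yaw":0},
])

```text
t: 15.42
tool_pos: [0.4894, 0.1302, 0.0785]
orientation: [-1.59, -0.072, 0.07]
force: [1.2, 0.5, -0.6]
opening: 0.051
```

Call:
carry_out([
  {"linear":[0,0.001,0],"yaw":0},
  {"linear":[0,0.001,0],"yaw":0},
])

```text
t: 15.68
tool_pos: [0.4895, 0.1302, 0.0777]
orientation: [-1.59, -0.072, 0.07]
force: [-1.1, -0.1, 0.8]
opening: 0.0511
```

```bash
for i in 1; do python3 d.py .489 .13 .08;done
python3 - <<'E'
from h import *
im=robot.read_camera("side");cv2.imwrite("pics/s12.png",cv2.resize(im[220:290,150:220],None,fx=8,fy=8))
E
python3 d.py .489 .13 .08
```

```text
[0.4895 0.1302 0.0777] delta tool [-0.0005 -0.0023 -0.0002] theta 0.09055442171884609 ydir [ 0.0022 -0.0205 -0.9998] [-1.1 -0.1  0.8]
[0.4895 0.1302 0.0778] delta tool [-0.0005 -0.0022 -0.0002] theta 0.09050826522708566 ydir [ 0.0023 -0.0205 -0.9998] [-0.3  0.3  1.3]
```

View pics/s12.png

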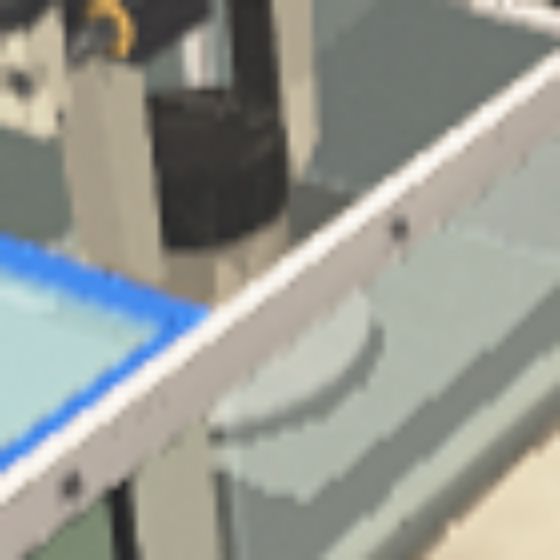

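Fz changed from −1.2 to about +1 N, so the can rests lightly on the pan at the expected height. Releasing.

Call:
carry_out([
  {"linear":[0,0,0],"yaw":0},
  {"linear":[0,0,0],"yaw":0},
  {"linear":[0,0,0],"yaw":0},
  {"linear":[0,0,0],"yaw":0},
  {"linear":[0,0,0],"yaw":0},
], gripper=0.8)

```text
t: 16.35
tool_pos: [0.4895, 0.1302, 0.0777]
orientation: [-1.59, -0.072, 0.07]
force: [-0.2, 0.7, -0.5]
opening: 0.0744
```

```bash
python3 w.py w13
```

```text
[0.4895 0.1302 0.0777] [-1.5902 -0.0723  0.0702] [-0.17  0.68 -0.53] 0.0743815943394683
```

View pics/w13.png

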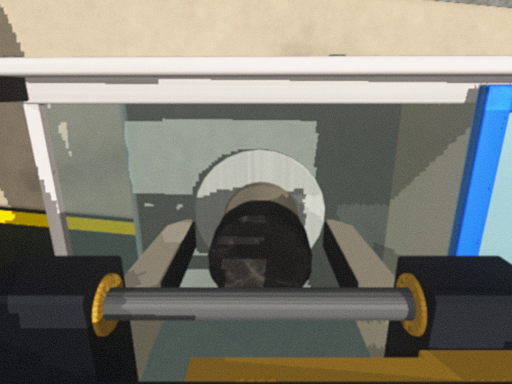

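Released; the can stands centred on the pan. Withdrawing straight up and checking from above.

Call:
carry_out([
  {"linear":[0,-0.03,0],"yaw":0},
  {"linear":[0,-0.07,-0.001],"yaw":0},
  {"linear":[0,-0.12,-0.002],"yaw":0},
  {"linear":[0,-0.17,-0.003],"yaw":0},
  {"linear":[0,-0.17,-0.003],"yaw":0},
])

```text
t: 17.02
tool_pos: [0.492, 0.1312, 0.2532]
orientation: [-1.589, -0.079, 0.063]
force: [0.2, 0.3, -0.1]
opening: 0.0747
```

```bash
python3 w.py w14
```

```text
[0.492  0.1312 0.2532] [-1.5891 -0.0793  0.063 ] [ 0.19  0.3  -0.06] 0.07465442498337672
```

View pics/w14.png

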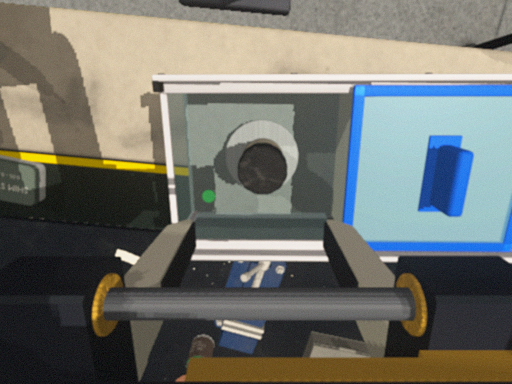

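```bash
python3 - <<'E'
from h import *
d=np.load("w14.npz",allow_pickle=True);W=d['W'].item()
im=cv2.imread("pics/w14.png");g=cv2.medianBlur(cv2.cvtColor(im,cv2.COLOR_BGR2GRAY),3)
m=np.zeros_like(g);m[140:198,232:295]=g[140:198,232:295]<70
cs,_=cv2.findContours(m,cv2.RETR_EXTERNAL,cv2.CHAIN_APPROX_NONE);c=max(cs,key=cv2.contourArea);e=cv2.fitEllipse(c);print(e)
print("lid",plane(W,*e[0],.099).round(4),"pan L/R/top",[plane(W,u,155,.036).round(4) for u in(225,298)],plane(W,261,120,.036).round(4))
for u,v in((441.5,136),(460.5,136)):pass
q=[plane(W,u,v,.114) for u,v in((462,136),(421,210))];print("fin",np.mean(q,0).round(4))
E
python3 d.py .476 .303 .25
```

```text
((261.6208801269531, 168.09060668945312), (48.05973434448242, 50.56940460205078), 0.26739683747291565)
lid [0.4884 0.1304 0.099 ] pan L/R/top [array([0.4918, 0.0849, 0.036 ]), array([0.4834, 0.1737, 0.036 ])] [0.4458 0.1249 0.036 ]
fin [0.4743 0.3045 0.114 ]
[0.4908 0.131  0.2502] delta tool [ 0.0008 -0.0033  0.1726] theta 0.09041077078511539 ydir [ 0.007  -0.0197 -0.9998] [-0.5 -0.6  0. ]
```

The can is at (0.488, 0.130), within 1–2 mm of the pan centre. Going to the fin to shut the door.

Call:
carry_out([
  {"linear":[0.001,-0.003,0.05],"yaw":0},
  {"linear":[0.001,-0.003,0.11],"yaw":0},
  {"linear":[0.001,-0.003,0.171],"yaw":0},
  {"linear":[0.001,-0.003,0.171],"yaw":0},
  {"linear":[0.001,-0.003,0.171],"yaw":0},
])

```text
t: 17.7
tool_pos: [0.4756, 0.3009, 0.2479]
orientation: [-1.591, -0.075, 0.069]
force: [-0.9, -0.5, -0.5]
opening: 0.0741
```

```bash
python3 d.py .4765 .302 .132
```

```text
[0.4756 0.3009 0.2479] delta tool [0.0007 0.1158 0.0036] theta 0.09138929371965832 ydir [ 0.0045 -0.0216 -0.9998] [-0.9 -0.5 -0.5]
```

Call:
carry_out([
  {"linear":[0,0.04,0.001],"yaw":0},
  {"linear":[0,0.08,0.003],"yaw":0},
  {"linear":[0,0.105,0.0035],"yaw":0},
  {"linear":[0,0.115,0.0035],"yaw":0},
  {"linear":[0,0.115,0.0035],"yaw":0},
])

```text
t: 18.32
tool_pos: [0.4758, 0.3008, 0.1325]
orientation: [-1.592, -0.073, 0.069]
force: [-0.1, 0.4, 0.5]
opening: 0.0745
```

Call:
carry_out([
  {"linear":[0,0,0],"yaw":0},
  {"linear":[0,0,0],"yaw":0},
  {"linear":[0,0,0],"yaw":0},
  {"linear":[0,0,0],"yaw":0},
  {"linear":[0,0,0],"yaw":0},
], gripper=0, newtons=15)

```text
t: 18.95
tool_pos: [0.4758, 0.3009, 0.1326]
orientation: [-1.592, -0.073, 0.069]
force: [1.1, 0.0, 0.4]
opening: 0.0286
```

Call:
carry_out([
  {"linear":[0,0,0],"yaw":0},
  {"linear":[0,0,0],"yaw":0},
  {"linear":[0,0,0],"yaw":0},
  {"linear":[0,0,0],"yaw":0},
])

```text
t: 19.45
tool_pos: [0.4757, 0.3009, 0.1325]
orientation: [-1.592, -0.073, 0.069]
force: [0.3, 0.7, -0.6]
opening: 0.0144
```

Gripped. Sliding shut, with a small y term to cancel the tool's 0.02 rad tilt.

Call:
carry_out([
  {"linear":[0,0.0003,-0.015],"yaw":0},
  {"linear":[0,0.0008,-0.038],"yaw":0},
  {"linear":[0,0.0014,-0.063],"yaw":0},
  {"linear":[0,0.002,-0.088],"yaw":0},
  {"linear":[0,0.0024,-0.108],"yaw":0},
])

```text
t: 20.08
tool_pos: [0.4858, 0.1919, 0.1326]
orientation: [-1.592, -0.073, 0.068]
force: [3.6, 2.7, -4.3]
opening: 0.0142
```

Call:
carry_out([
  {"linear":[0,0.0004,-0.02],"yaw":0},
  {"linear":[0,0.0008,-0.038],"yaw":0},
  {"linear":[0,0.001,-0.048],"yaw":0},
  {"linear":[0,0.0012,-0.054],"yaw":0},
  {"linear":[0,0.0012,-0.054],"yaw":0},
])

```text
t: 20.7
tool_pos: [0.4907, 0.1375, 0.1326]
orientation: [-1.592, -0.073, 0.068]
force: [2.8, -1.0, -4.1]
opening: 0.0142
```

```bash
python3 d.py .489 .1275 .132
```

```text
[0.4907 0.1375 0.1326] delta tool [-0.0026  0.0008 -0.0098] theta 0.08919781872906851 ydir [ 0.0044 -0.0225 -0.9997] [ 2.8 -1.  -4.1]
```

Creeping the last stretch until the stop is felt.

Call:
carry_out([
  {"linear":[0,0,-0.004],"yaw":0},
  {"linear":[0,0,-0.008],"yaw":0},
  {"linear":[0,0,-0.008],"yaw":0},
])

```text
t: 21.08
tool_pos: [0.4915, 0.1294, 0.1326]
orientation: [-1.593, -0.073, 0.068]
force: [4.9, -0.5, -5.9]
opening: 0.0141
```

Call:
carry_out([
  {"linear":[0,0,-0.003],"yaw":0},
  {"linear":[0,0,-0.005],"yaw":0},
  {"linear":[0,0,-0.005],"yaw":0},
])

```text
t: 21.45
tool_pos: [0.4917, 0.1272, 0.1326]
orientation: [-1.588, -0.074, 0.068]
force: [4.1, 15.0, -7.7]
opening: 0.014
```

Call:
carry_out([
  {"linear":[0,0,-0.004],"yaw":0},
  {"linear":[0,0,-0.004],"yaw":0},
  {"linear":[0,0,-0.004],"yaw":0},
])

```text
t: 21.82
tool_pos: [0.4917, 0.1272, 0.1325]
orientation: [-1.581, -0.075, 0.069]
force: [3.6, 20.2, -6.7]
opening: 0.0139
```

Call:
carry_out([
  {"linear":[0,0,0.0008],"yaw":0},
  {"linear":[0,0,0.0008],"yaw":0},
])

```text
t: 22.08
tool_pos: [0.4916, 0.1283, 0.1325]
orientation: [-1.581, -0.075, 0.069]
force: [4.4, 2.1, -4.9]
opening: 0.0139
```

Firm stop reached, and the side load is relieved. Releasing and lifting.

Call:
carry_out([
  {"linear":[0,0,0],"yaw":0},
  {"linear":[0,0,0],"yaw":0},
  {"linear":[0,0,0],"yaw":0},
  {"linear":[0,0,0],"yaw":0},
  {"linear":[0,0,0],"yaw":0},
], gripper=0.6)

```text
t: 22.7
tool_pos: [0.4916, 0.1282, 0.1325]
orientation: [-1.581, -0.075, 0.069]
force: [-0.2, -0.2, -0.7]
opening: 0.0547
```

Call:
carry_out([
  {"linear":[0,-0.03,0],"yaw":0},
  {"linear":[0,-0.08,0],"yaw":0},
  {"linear":[0,-0.12,0],"yaw":0},
  {"linear":[0,-0.12,0],"yaw":0},
  {"linear":[0,-0.12,0],"yaw":0},
])

```text
t: 23.32
tool_pos: [0.4908, 0.1295, 0.2519]
orientation: [-1.581, -0.075, 0.07]
force: [0.3, -0.1, 0.4]
opening: 0.0559
```

```bash
python3 w.py w15
python3 - <<'E'
from h import *
im=robot.read_camera("side");cv2.imwrite("pics/s15.png",cv2.resize(im[190:320,120:260],None,fx=4,fy=4))
d=np.load("w15.npz",allow_pickle=True);W=d['W'].item()
im=cv2.imread("pics/w15.png");h=cv2.cvtColor(im,cv2.COLOR_BGR2HSV);b=cv2.inRange(h,(100,150,60),(125,255,255));b[262:]=0;print(blobs(b>0))
E
```

```text
[0.4908 0.1295 0.2519] [-1.5811 -0.0748  0.0699] [ 0.26 -0.12  0.38] 0.05592384162967082
[([162, 88, 195, 149, 4636], [261.5, 133.5]), ([244, 138, 32, 80, 2386], [259.6, 175.9]), ([210, 244, 100, 9, 880], [259.3, 248.0])]
```

View pics/w15.png

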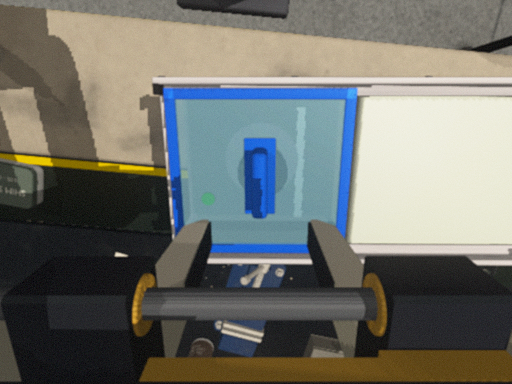

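View pics/s15.png

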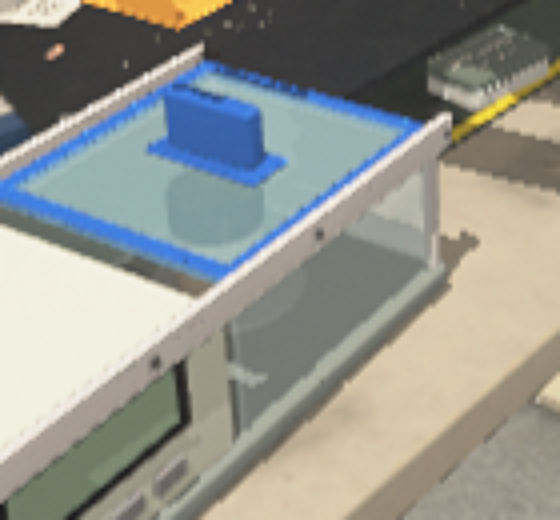

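Run:
```python
from h import *
d=np.load("w15.npz",allow_pickle=True);W=d['W'].item()
im=cv2.imread("pics/w15.png");cv2.imwrite("pics/c15.png",cv2.resize(im[75:265,150:370],None,fx=3,fy=3))
q=[plane(W,u,v,.114) for u,v in((245,138.5),(275.5,138.5),(246,214),(274,214))];m=np.mean(q,0);print(m.round(4),"from pan",m[:2]-[.4887,.1302])
d6=np.load("w6.npz",allow_pickle=True);W=d6['W'].item()
a=plane(W,441,135,.114);b=plane(W,402,209,.114);o=(a+b)/2
print("travel",(o-m)[:2]@[-np.sin(.09),np.cos(.09)], robot.read_state()['t'])
```

```text
[0.4919 0.129  0.114 ] from pan [ 0.00317792 -0.00119654]
travel 0.17552072145262668 23.425
```

View pics/c15.png

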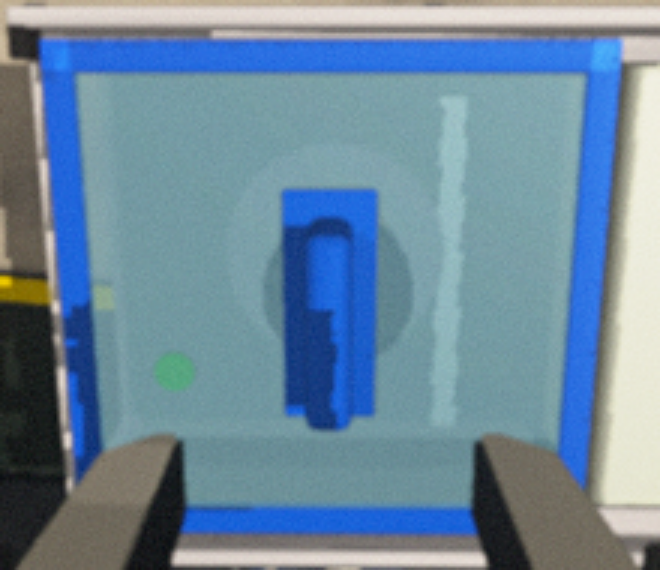

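The door is shut: measured travel is 175.5 mm (175 expected) and the fin sits centred over the pan. The dark round lid is centred on the pan under the glass, and the gripper is clear of everything. Handing in.

Run:
```python
from plant import robot
print(robot.read_state()['force']);print(robot.close_job())
```

```text
[-0.45196365  0.28361919 -0.57116108]
the job is handed in; nothing more can be done
None
```

I weighed the larger beige can with the black lid, and handed the job in at about 23.5 s; no verdict is reported.

- **Door open:** I gripped the fin and slid the door until it hit its stop, at 29 N. The fin then sat 174 mm from the pan centre, against 175 mm for fully open.
- **Placing the can:** I set it down slowly until the force changed from −1.2 N to about +1 N, then let go. Seen from above, it stood about 1 mm from the pan centre at (0.489, 0.130).
- **Door shut:** I slid the door back to its stop, at 20 N. The measured travel was 175.5 mm. I backed off about 1 mm before letting go, so the door may stand up to 1 mm ajar, inside the 4 mm limit.
- **Final view:** The can stands on the pan under the shut door, with the gripper clear above it.
- **Bystanders:** The glue bottle and the tin looked untouched after the can was lifted. I did not measure their positions again at the end.

Two readings disagreed slightly. The jaws read 51 mm on the can's 53 mm lid, but it held without slipping. The tool also picked up a tilt of about 0.02 rad when the door hit its open stop, and I allowed for that in later moves.

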